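Tighten a pipe-tee plug with a click wrench

ROBOT

A 6-joint arm with a two-finger parallel gripper is mounted at the origin on the work surface. World frame = base frame: x ahead of the robot, y to its left, z up, the work surface at z = 0. Lengths are in m, angles in rad, forces in N, time in s.
With the tool pointing down it reaches from about 0.3 to 0.875 m from the base axis. Payload 6.4 kg.
Tool frame: the origin (TCP) lies at the very end of the fingers, on their centre line; the grasp point (between the pads) lies 19 mm behind it (ctrl.hold_point_z is the distance from the TCP to the grasp point, in m); y points along the fingers, x is the direction in which the jaws open and shut, and the axes are right-handed (so a half turn about y gives the same grasp; the last joint's range is limited). The gripper opens to 85 mm and grips with 20 to 120 N. Pads are 22 mm wide; open, the fingers measure 114 mm over their backs; the gripper's body (76 mm by 85 mm) begins 54 mm behind the grasp point. The pads swing forward as they close: fully open they stand 13 mm farther back than shut.
Start: joints at [1.04, 0.181, 1.607, -0, 1.354, -0.206], TCP at [0.183, 0.545, 0.231] pointing down, gripper open.
Joint ranges: [-2.99, 2.99], [-0.89, 2.07], [0.3, 2.58], [-1.14, 4.28], [0, 2.63], [-3.12, 3.12]. Speed limits (rad/s): [2.57, 2.57, 3.01, 3.14, 3.14, 3.14].

INTERFACE

Orientations are given as a unit quaternion [w, x, y, z].
In Python, from bench import ctrl, imaging gives the robot as it stands.
- The arm moves only by the shell command python3 -m jog 'ROWS'. ROWS is JSON, a list of rows, each a list of 3 entries, a list of its own where there are three numbers: the shift along the tool's x, y, z in cm, then the turn, a rotation vector about the tool's x, y, z in rad, then the finger opening in cm, from 0 to 8.54. A call has 1 to 12 rows; each row shifts and turns the pose as measured when the row begins, along the tool's axes as they then stand; what a row does not reach is not made up. A row lasts 1/12 s, in which the tool goes at most 41.7 mm and 7.16 degrees, less where a joint would pass 70% of its speed; a pose out of reach is approached as far as the arm can. A call is refused whole if a number of a shift passes 4.17 or a number of a turn 0.125, either way. A call with a gripper value outside its range is refused whole. The fingers move at their own pace and stop on an object; the grip force is fixed at half the most. Time passes only in rows, so rows that do not move let the fingers close. It gives the time, the measured TCP pose, the force and the opening at its end, in the units of the state.
- ctrl.get_obs(): the state, without advancing time (a new reading comes with each control period).
- imaging.camera(name): name is "scene" or "side" or "wrist"; returns a dict with "frame" (480x640x3 uint8, red, green, blue), "depth" (480x640 float32, m along the optical axis (not along the pixel's ray), 0 where there is no reading), "K" (3x3 intrinsics, pixels), "R" (3x3) and "t" (3): a world point X has camera coordinates R X + t. Camera axes: x right, y down, z forward; pixel columns grow to the right and rows downward; lengths in m; the calibration is good to about 2 mm. A picture is of the moment at which its call begins.
- ctrl.hand_in(): hands the job in, once; it reports no verdict.
The state is a dict: "time_s": time; "q": joint angles; "dq": joint speeds; "joint_efforts": joint torques, N m; "eef_pos": TCP position; "eef_rot": TCP orientation; "wrist_force": force on the tool from outside, world axes, zero at the start; "torque": the same for the moment, N m; "opening": opening from 0.0 (shut) to 1.0 (fully open).
Only numpy, scipy, OpenCV 4.12 (cv2) and the standard library are available. Lean on these libraries where they do the work, as an engineer would, in place of code of your own. Each camera call takes 0.05 s, during which the arm holds its last target. There are 200 camera calls.

TASK

Take the click wrench from the cork mat, set its square socket fully down over the square head of the plug in the clamped white pipe tee, and turn it clockwise (seen from above) until the wrench breaks over with a click; stop at once, without pulling the handle on past the click. Then leave the plug tight, lift the wrench off and lay it back flat on the cork mat, and leave the other things on the bench where they are.

Things in the scene. Friction and masses are not known exactly. Their poses are not given: they have to be found in the camera images.
- wrench: click wrench, 230 mm long, under 0.65 kg: steel head, black grip, steel knob. Origin on the socket's axis at its mouth (underside); z up; the handle runs along -x. Head 48 mm square, 40 mm high. Socket: square hole open downward, 36 mm across flats (flats parallel to x and y), 26 mm deep; fits the plug in four ways, a quarter turn apart
- wrench_grip (a point): middle of the black grip, on the handle's mid-line: 130 mm behind the socket's axis, 20 mm above its mouth; x along the handle towards the head, z up; turns with the handle when that breaks over. Grip: flat sides 28 mm apart, 30 mm high, from 77 to 185 mm behind the socket's axis. The wrench's centre of mass lies about 105 mm behind that axis
- wrench_knob (a point): end of the steel knob (40 mm across), 206 mm behind the socket's axis, on the handle's mid-line. Head and knob carry the wrench, so it lies level on the mat
- wrench_pivot (a point): top of the head on the socket's axis, about which the handle breaks over: clockwise at about 1.3 N m (10 N if pushed at mid-grip), after which the resistance falls at once, to about half within 0.06 rad (3.4 degrees), with a solid stop at 0.20 rad; bent past 0.16 rad (9 degrees) it is pulled past the click. Eased, it springs back in line. Rigid anticlockwise
- plug_foot (a point): on the plug's axis at the level of its round 60 mm flange, on which the socket's mouth rests when fully down, 102 mm above the bench; z up, x and y across the flats. The plug turns clockwise with light drag (under 0.3 N m) and stops hard when tight, after an unknown turn of 0.3 to 0.75 rad. The socket has about 0.14 rad of play on it either way
- plug_top (a point): top centre of the plug's grey square head, 22 mm above the foot; the head is 32 mm across flats, its top 7 mm bevelled to 24 mm
- plug_corner (a point): a corner of the plug's square head at its foot, 22.6 mm from the axis
- manifold: the white pipe tee, clamped on a 130 x 170 mm steel plate; fixed. Origin under the plate's centre, straight below the plug's axis; y along the pipe. The pipe and its end sockets (58 mm thick, 166 mm long) reach 75 mm above the bench; the upright branch that carries the plug is 62 mm across
- mat: brown cork mat, 320 mm (its x) by 140 mm (its y), 4 mm thick, fixed; origin under its centre
- elbow: white plastic pipe elbow standing on one end, about 48 mm wide and 90 mm high; origin under its upright leg. A bystander: leave it
- union: small six-sided brass union nut, 36 mm wide, 34 mm high; origin under its centre. A bystander: leave it
- carton: brown carton 110 x 80 x 70 mm; origin under its centre. A bystander: leave it
- white_carton: white carton 90 x 80 x 60 mm; origin under its centre. A bystander: leave it
- tape: white roll of tape lying flat, 90 mm across, 25 mm high; origin under its centre. A bystander: leave it
- spare_plug: smaller loose grey square-head plug (not the one to tighten), 52 mm across, 30 mm high; origin under its centre. A bystander: leave it
- pipe_stub: short upright length of white pipe, 50 mm across, 80 mm high; origin under its centre. A bystander: leave it
Things that resemble listed ones, but are neither listed nor needed, are in the scene too. Of the things like the wrench, leave any that is purple; of the rest the larger one is meant.

How it is judged:
On the way, in this order (a step that is already met when the one before it is completed fails the run):
1. the socket sits fully down over the plug's square head (horizontal distance between wrench and plug_foot below 0.005 m and angle between wrench's own z axis and vertical below 0.12 rad and z of wrench in the frame of plug_foot below 0.005 m), for 0.1 s.
2. the wrench, on the plug, breaks over with a click (horizontal distance between wrench and plug_foot below 0.005 m and angle between wrench's own z axis and vertical below 0.12 rad and z of wrench in the frame of plug_foot below 0.009 m and angle between the x axis of wrench and the x axis of wrench_grip, either way round above 0.03 rad), for 0.05 s.
At the end, for the whole second after the job is handed in: The wrench lies at rest flat (within 6 degrees) on the mat, its socket's axis and the middle of its grip over the mat (to 5 mm), its handle in line with the head; the plug is left turned clockwise from where it was (its corner at least 5 mm from its start), not backed off (x of wrench in the frame of mat between -0.165 and 0.165 m and y of wrench in the frame of mat between -0.07 and 0.07 m and x of wrench_grip in the frame of mat between -0.165 and 0.165 m and y of wrench_grip in the frame of mat between -0.07 and 0.07 m and z of wrench in the frame of mat below 0.012 m and z of wrench_grip in the frame of mat below 0.034 m and angle between wrench's own z axis and vertical below 0.1 rad and angle between the x axis of wrench and the x axis of wrench_grip, either way round below 0.025 rad and linear speed of wrench below 0.02 m/s and distance of plug_corner from where it was at the start of the episode above 0.005 m); the robot touches nothing.
It fails at once if the handle is pulled on past the click (bent more than 0.16 rad) (angle between the x axis of wrench and the x axis of wrench_grip, either way round above 0.16 rad).
It fails at once if a bystander is moved by more than 20 mm (distance of any of elbow, union, carton, white_carton, tape, spare_plug, pipe_stub from where it was at the start of the episode above 0.02 m).
It also fails if it takes over 72 s, if anything falls off the work surface, if the arm or the gripper's body presses on something with over 40 N, if the wrist force passes 120 N, or if a joint passes its speed limit or range.

## Working session

There is one attempt and no reset: what is moved stays moved. The work goes in short steps, Python scripts to look and compute and a shell command to move; the robot and the scene stay as the last step left them, time stands still between calls to the robot, and variables do not carry over. Pictures are saved under pics/ and viewed, about 8 in all and at most 12, crops included, and the job is handed in when it is done.

```bash
mkdir -p pics; ls; cat > h.py <<'E'
import numpy as np, cv2
from bench import ctrl, imaging
def snap(name,fn=None):
    d=imaging.camera(name); np.savez('/tmp/%s.npz'%name,**d)
    if fn: cv2.imwrite('pics/'+fn,d['frame'][:,:,::-1])
    return d
def load(name): return dict(np.load('/tmp/%s.npz'%name))
def pt(d,u,v,z=None):
    K,R,t=d['K'],d['R'],d['t']; ray=np.linalg.solve(K,[u,v,1.])
    if z is None:
        p=d['depth'][int(v)-1:int(v)+2,int(u)-1:int(u)+2]; p=p[p>0]; s=np.median(p)
    else:
        a=R.T@ray; o=-R.T@t; s=(z-o[2])/a[2]
    return R.T@(ray*s-t)
def proj(d,X):
    c=d['K']@(d['R']@np.asarray(X)+d['t']); return c[:2]/c[2]
E
python3 - <<'E'
from h import *
snap('scene','s1.png');snap('side','d1.png')
o=ctrl.get_obs();print(o, ctrl.hold_point_z)
E
```

```text
pics
{'time_s': 0.1, 'q': array([ 1.03971017e+00,  1.81484470e-01,  1.60790009e+00,  6.81020687e-06,
        1.35381753e+00, -2.06264913e-01]), 'dq': array([-1.23110121e-03, -4.82393320e-04, -3.56164713e-03,  3.26669739e-04,
       -7.02810112e-05, -1.84211739e-04]), 'joint_efforts': array([ 1.10320874e-03, -4.45875442e+01, -3.52242529e+01, -9.53706763e-05,
        4.19949240e-03, -5.21151787e-05]), 'eef_pos': array([0.18320931, 0.54450533, 0.23046812]), 'eef_rot': array([-0.57404091,  0.57449726,  0.41204956, -0.41309211]), 'wrist_force': array([-0.13608647,  0.57388656,  0.07402152]), 'torque': array([-0.00991797, -0.00563625, -0.00645601]), 'opening': 1.0032708704637334} 0.0187
```

View pics/s1.png

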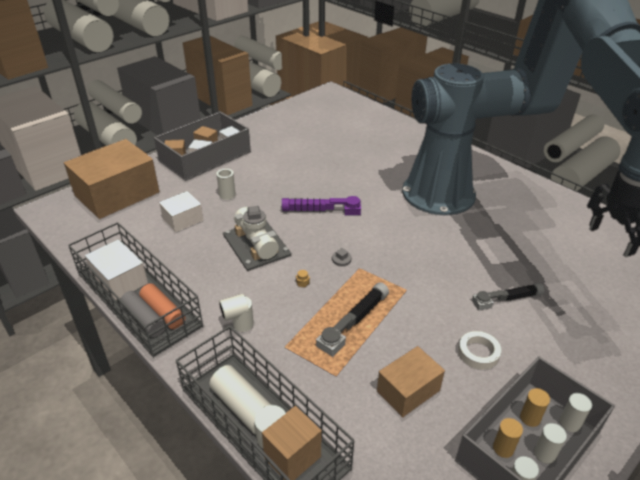

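View pics/d1.png

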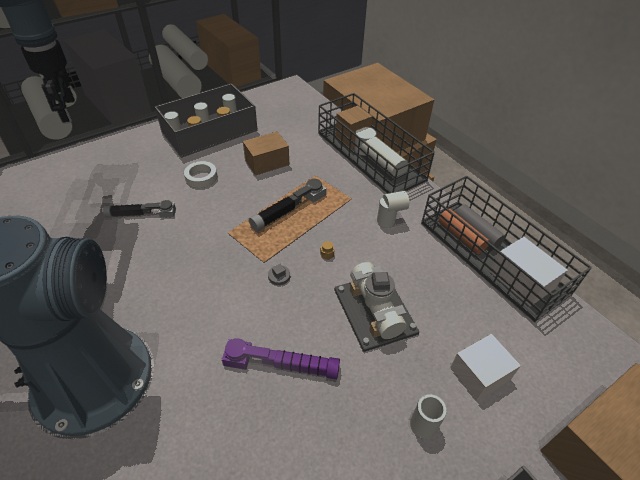

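The wrench on the cork mat is at scene (332,340) head to (380,290) knob. The plug is at scene (253,213) and side (380,279). The purple wrench and a smaller one by the robot are decoys.

```bash
cat >> h.py <<'E'
def cloud(d):
    v,u=np.nonzero(d['depth']>0); s=d['depth'][v,u]
    r=np.linalg.solve(d['K'],np.stack([u,v,np.ones_like(u)]).astype(float))*s
    return (d['R'].T@(r-d['t'][:,None])).T, d['frame'][v,u].astype(int)
E
python3 - <<'E'
from h import *
for n,P in (('scene',dict(head=(332,335),knob=(381,290),plug=(253,212),elbow=(235,303),union=(303,277),spare=(342,255))),('side',dict(head=(316,187),knob=(257,222),plug=(380,279),elbow=(395,200),union=(327,248),spare=(280,270),mat=(240,237)))):
    d=load(n)
    for k,(u,v) in P.items(): print(n,k,pt(d,u,v).round(3))
    C,c=cloud(d)
    hd=pt(d,*P['head']); pl=pt(d,*P['plug'])
    m=(np.linalg.norm(C[:,:2]-hd[:2],axis=1)<.26)
    cork=m&(C[:,2]>-.004)&(C[:,2]<.010)&(c[:,0]-c[:,2]>50)
    if cork.sum()>50:
        r=cv2.minAreaRect(C[cork][:,:2].astype(np.float32));print('mat',r,C[cork][:,2].mean())
    w=(C[:,2]>.014)&(C[:,2]<.06)&m&(c[:,0]-c[:,2]<30)
    if cork.sum()>50:
        b=cv2.boxPoints(r); 
        ins=np.array([cv2.pointPolygonTest(b,(float(x),float(y)),False)>0 for x,y in C[:,:2]]) & w
        Q=C[ins]; print('wr',len(Q),Q[:,2].max()); rr=cv2.minAreaRect(Q[:,:2].astype(np.float32)); print(rr,cv2.boxPoints(rr).round(3).tolist())
        hi=Q[Q[:,2]>.039]; print('hi',hi.mean(0))
    t=(np.linalg.norm(C[:,:2]-pl[:2],axis=1)<.04)&(C[:,2]>.121)
    print('plugtop',t.sum(),C[t].mean(0),C[t][:,2].max(), cv2.minAreaRect(C[t][:,:2].astype(np.float32)))
E
```

```text
scene head [0.658 0.209 0.043]
scene knob [0.473 0.187 0.041]
scene plug [ 0.568 -0.176  0.122]
scene elbow [0.779 0.024 0.088]
scene union [0.573 0.019 0.031]
scene spare [0.443 0.026 0.03 ]
mat ((0.556201159954071, 0.17612934112548828), (0.3323436677455902, 0.33138155937194824), 52.95450210571289) 0.003620500443003651
wr 1339 0.04977946658996038
((0.5861445665359497, 0.1080511286854744), (0.2315589040517807, 0.21981394290924072), 10.024169921875) [[0.453000009059906, 0.19599999487400055], [0.4909999966621399, -0.019999999552965164], [0.718999981880188, 0.019999999552965164], [0.6809999942779541, 0.23600000143051147]]
hi [0.59706315 0.19776113 0.04258655]
plugtop 68 [ 0.56224859 -0.18311661  0.12374757] 0.1289233537205168 ((0.5607414245605469, -0.18460042774677277), (0.03179842606186867, 0.02875622920691967), 58.59449768066406)
side head [0.655 0.186 0.042]
side knob [0.462 0.162 0.037]
side plug [ 0.555 -0.19   0.122]
side elbow [0.765 0.001 0.083]
side union [ 0.561 -0.001  0.033]
side spare [0.435 0.007 0.028]
side mat [0.415 0.171 0.002]
mat ((0.5749345421791077, 0.12950202822685242), (0.32180172204971313, 0.2223319113254547), 11.499835014343262) 0.0025359010563412603
wr 1120 0.046733561273785515
((0.5815045833587646, 0.162367582321167), (0.2097010463476181, 0.1975238174200058), 36.36414337158203) [[0.4390000104904175, 0.18000000715255737], [0.5559999942779541, 0.020999999716877937], [0.7239999771118164, 0.14499999582767487], [0.6069999933242798, 0.30399999022483826]]
hi [0.59562793 0.1916416  0.04180923]
plugtop 130 [ 0.55919281 -0.18683513  0.12304656] 0.126480893383079 ((0.5585071444511414, -0.18712405860424042), (0.02854389324784279, 0.028916122391819954), 56.98585891723633)
```

```bash
cat >> h.py <<'E'
from scipy.spatial.transform import Rotation as Ro
def tool():
    o=ctrl.get_obs(); q=o['eef_rot']; return o,np.array(o['eef_pos']),Ro.from_quat([q[1],q[2],q[3],q[0]])
def plan(p,yaw=None):
    """tcp target p; yaw = handle direction: tool z along +-handle. Prints shift cm in tool axes, turn (rotvec, tool)"""
    o,x,R=tool(); M=R.as_matrix()
    print('t %.2f tcp'%o['time_s'],x.round(4),'F',o['wrist_force'].round(1),'op %.3f'%o['opening'],'q',o['q'].round(2))
    print('shift cm',(M.T@(np.array(p)-x)*100).round(2),'tool yaw(z) deg %.1f'%np.degrees(np.arctan2(M[1,2],M[0,2])),'y',M[:,1].round(3))
    if yaw is not None:
        for s in (0,180):
            a=np.radians(yaw+s); z=np.array([np.cos(a),np.sin(a),0]);y=np.array([0,0,-1.]);T=np.stack([np.cross(y,z),y,z],1)
            print('turn',s,(R.inv()*Ro.from_matrix(T)).as_rotvec().round(3))
E
python3 -c "
from h import *
plan([.52,.178,.23],8)"
```

```text
t 0.10 tcp [0.1832 0.5445 0.2305] F [-0.1  0.6  0.1] op 1.003 q [ 1.04  0.18  1.61  0.    1.35 -0.21]
shift cm [-23.99   0.07 -43.61] tool yaw(z) deg 161.4 y [-0.001 -0.001 -1.   ]
turn 0 [ 2.000e-03  2.677e+00 -1.000e-03]
turn 180 [-0.001 -0.464 -0.001]
```

```bash
python3 -m jog '[[[-2,0,-3.6],[0,0,0],8.5],[[-2,0,-3.6],[0,0,0],8.5],[[-2,0,-3.6],[0,0,0],8.5],[[-2,0,-3.6],[0,0,0],8.5],[[-2,0,-3.6],[0,0,0],8.5],[[-2,0,-3.6],[0,0,0],8.5],[[-2,0,-3.6],[0,0,0],8.5],[[-2,0,-3.6],[0,0,0],8.5],[[-2,0,-3.6],[0,0,0],8.5],[[-2,0,-3.6],[0,0,0],8.5]]'; python3 -m jog '[[[-1,0,-1.8],[0,-0.116,0],8.5],[[0,0,0],[0,-0.116,0],8.5],[[0,0,0],[0,-0.116,0],8.5],[[0,0,0],[0,-0.116,0],8.5],[[0,0,0],[0,0,0],8.5]]'; python3 -c "
from h import *
plan([.52,.178,.23],8);snap('wrist','w1.png')"
```

```text
time_s: 0.93
eef_pos: [0.4595, 0.2381, 0.226]
eef_rot: [0.572, -0.57, -0.415, 0.42]
wrist_force: [0.2, 0.2, -0.3]
opening: 0.992
time_s: 1.35
eef_pos: [0.4796, 0.2127, 0.2237]
eef_rot: [0.459, -0.456, -0.536, 0.542]
wrist_force: [0.2, -0.6, 0.2]
opening: 0.993
t 1.35 tcp [0.4796 0.2127 0.2237] F [ 0.2 -0.6  0.2] op 0.993 q [ 0.19  0.08  1.73 -0.    1.34 -1.54]
shift cm [-4.08 -0.65 -3.41] tool yaw(z) deg -170.7 y [-0.009 -0.005 -1.   ]
turn 0 [-0.006 -3.118  0.015]
turn 180 [-0.01   0.023 -0.004]
```

View pics/w1.png

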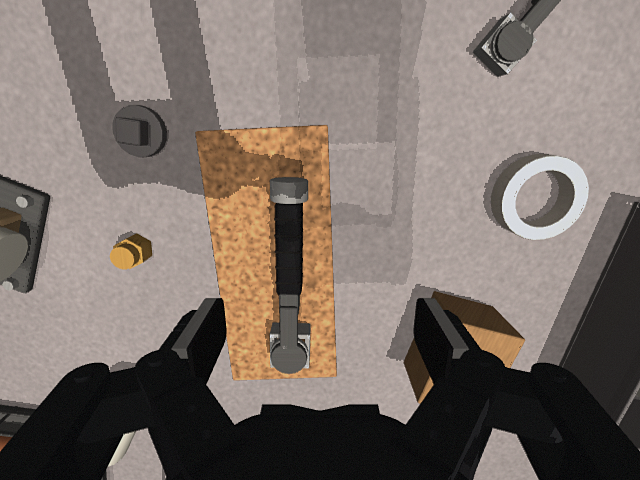

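The wrist view shows the wrench on the mat: head centre about (289,352), grip from (288,204) to (288,293), knob end (289,180). The carton is at the right and the spare plug upper left.

```bash
python3 - <<'E'
from h import *
d=load('wrist')
print('z depth',pt(d,289,352).round(3),pt(d,288,245).round(3))
h=pt(d,289,352,.046);a=pt(d,288.5,206,.039);b=pt(d,288.5,293,.039);k=pt(d,289,180,.04)
print(h,a,b,k, np.linalg.norm(h-a),np.linalg.norm(h-b),np.linalg.norm(h-k)); print(np.degrees(np.arctan2(*(h-a)[1::-1])))
m=[pt(d,u,v,.004) for u,v in((196,131),(328,125),(337,377),(232,380))]
print(np.array(m).round(3)); 
# carton corner
print(pt(d,440,292),pt(d,522,340),pt(d,418,400),pt(d,388,357,0))
u=(h-a)[:2]/np.linalg.norm((h-a)[:2]); g=h[:2]-u*.115
yaw=np.degrees(np.arctan2(u[1],u[0])); print('grip',g,yaw)
print(np.degrees(np.arctan2(*(m[2]-m[1])[1::-1])),np.degrees(np.arctan2(*(m[3]-m[0])[1::-1])))
plan([*g,.10],yaw)
E
```

```text
z depth [0.649 0.205 0.046] [0.522 0.186 0.04 ]
[0.64883724 0.20470948 0.046     ] [0.48026816 0.18074166 0.039     ] [0.57769464 0.19387471 0.039     ] [0.45393916 0.17778576 0.04      ] 0.1704083066274052 0.07230257057063742 0.1968404067566191
8.092297764018802
[[0.425 0.072 0.004]
 [0.396 0.208 0.004]
 [0.71  0.274 0.004]
 [0.738 0.135 0.004]]
[0.56567547 0.37627013 0.00186123] [0.57482074 0.443026   0.07066443] [0.66987607 0.35604947 0.0698313 ] [6.70273066e-01 3.35385494e-01 4.62895828e-18]
grip [0.53498234 0.18852114] 8.092297764018802
11.920324277331773 11.474475450319328
t 1.40 tcp [0.4796 0.2128 0.2236] F [ 0.3 -0.2  0.6] op 0.994 q [ 0.19  0.08  1.73 -0.    1.34 -1.53]
shift cm [-3.22 12.33 -5.21] tool yaw(z) deg -171.0 y [-0.009 -0.005 -1.   ]
turn 0 [-0.006 -3.126  0.015]
turn 180 [-0.01   0.016 -0.004]
```

```bash
python3 -m jog '[[[-1.8,2,-3.2],[-0.01,0.016,-0.004],7],[[-1.8,2.5,-2.8],[0,0,0],6],[[0,4,0],[0,0,0],6],[[0,3,0],[0,0,0],6],[[0,0,0],[0,0,0],6],[[0,0,0],[0,0,0],6]]'; python3 -c "
from h import *
plan([.542,.190,.011],8.1);snap('wrist','w2.png')"
```

```text
time_s: 1.9
eef_pos: [0.548, 0.1874, 0.1077]
eef_rot: [-0.468, 0.471, 0.531, -0.527]
wrist_force: [0.6, 0.2, 0.8]
opening: 0.696
t 1.90 tcp [0.548  0.1874 0.1077] F [0.6 0.2 0.8] op 0.696 q [ 0.12  0.32  1.7   0.    1.11 -1.57]
shift cm [0.32 9.67 0.64] tool yaw(z) deg -173.1 y [ 0.008  0.002 -1.   ]
turn 0 [-2.00e-03  3.12e+00  1.20e-02]
turn 180 [ 0.008 -0.021  0.001]
```

View pics/w2.png

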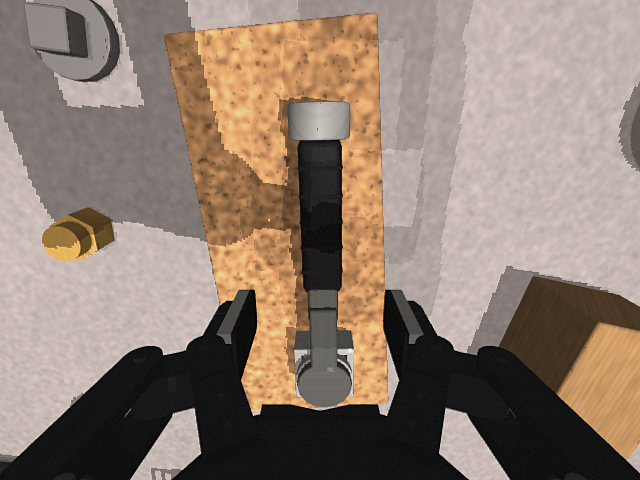

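Close view: knob (319,102–138), grip column 321 between rows 140 and 290, head disc centre about (324,382).

```bash
python3 - <<'E'
from h import *
d=load('wrist')
h=pt(d,324,382,.046);a=pt(d,320.5,141,.039);b=pt(d,321.5,290,.039);k=pt(d,319,101,.03)
for p in (h,a,b,k): print(p)
u=(b-a)[:2];print(np.linalg.norm(u),np.degrees(np.arctan2(u[1],u[0])),pt(d,324,382),pt(d,321,250))
u/=np.linalg.norm(u); g=b[:2]-u*.038; print('g',g)
hh=(h-a)[:2];print(np.degrees(np.arctan2(hh[1],hh[0])))
plan([*g,.011],8.5)
E
```

```text
[0.65400762 0.20437221 0.046     ]
[0.47755722 0.18027373 0.039     ]
[0.5793813  0.19334878 0.039     ]
[0.45446092 0.17656346 0.03      ]
0.10266012276083969 7.317205786926023 [0.65439941 0.2044267  0.04557114] [0.54840535 0.18920851 0.04042522]
g [0.54169077 0.18850901]
7.77698026993895
t 1.95 tcp [0.5476 0.1874 0.1077] F [-0.8 -0.3  0.3] op 0.703 q [ 0.12  0.32  1.7   0.    1.11 -1.57]
shift cm [0.17 9.67 0.64] tool yaw(z) deg -173.1 y [ 0.007  0.002 -1.   ]
turn 0 [-2.000e-03  3.114e+00  1.100e-02]
turn 180 [ 0.007 -0.028  0.001]
```

```bash
python3 -m jog '[[[0.2,3,0.5],[0.007,-0.012,0.001],6],[[0,3,0],[0,0,0],6],[[0,2,0],[0,0,0],6],[[0,1,0],[0,0,0],6],[[0,0.5,0],[0,0,0],6],[[0,0,0],[0,0,0],6]]'; python3 -c "
from h import *
plan([.5417,.1885,.011],7.5)"
```

```text
time_s: 2.45
eef_pos: [0.5514, 0.193, 0.0241]
eef_rot: [-0.462, 0.471, 0.537, -0.526]
wrist_force: [0.1, 0.1, -0.4]
opening: 0.702
t 2.45 tcp [0.5514 0.193  0.0241] F [ 0.1  0.1 -0.4] op 0.702 q [ 0.13  0.45  1.73  0.    0.94 -1.57]
shift cm [-0.32  1.29  1.05] tool yaw(z) deg -172.6 y [ 0.021  0.003 -1.   ]
turn 0 [-1.00e-03  3.14e+00  3.30e-02]
turn 180 [ 0.021 -0.001  0.   ]
```

```bash
python3 -m jog '[[[-0.3,0.3,0.9],[0.02,0,0],6],[[0,0.4,0],[0,0,0],6],[[0,0.3,0],[0,0,0],6],[[0,0,0],[0,0,0],6]]'; python3 -c "
from h import *
plan([.5417,.1885,.011],7.5)"
```

```text
time_s: 2.78
eef_pos: [0.5459, 0.1893, 0.019]
eef_rot: [-0.465, 0.468, 0.534, -0.529]
wrist_force: [-0.3, -0.0, -0.2]
opening: 0.701
t 2.78 tcp [0.5459 0.1893 0.019 ] F [-0.3 -0.  -0.2] op 0.701 q [ 0.13  0.46  1.73  0.    0.94 -1.57]
shift cm [-0.03  0.79  0.43] tool yaw(z) deg -172.6 y [ 0.007  0.001 -1.   ]
turn 0 [-1.000e-03  3.141e+00  1.200e-02]
turn 180 [ 0.008 -0.001  0.   ]
```

```bash
python3 -m jog '[[[0,0.6,0.4],[0.008,0,0],6],[[0,0.5,0.2],[0.004,0,0],6],[[0,0,0],[0,0,0],6],[[0,0,0],[0,0,0],4],[[0,0,0],[0,0,0],2.5],[[0,0,0],[0,0,0],2],[[0,0,0],[0,0,0],2],[[0,0,0],[0,0,0],2],[[0,0,0],[0,0,0],2],[[0,0,0],[0,0,0],2]]'; python3 -c "
from h import *
plan([.5417,.1885,.011],7.5)"
```

```text
time_s: 3.62
eef_pos: [0.5402, 0.1886, 0.0079]
eef_rot: [0.468, -0.465, -0.53, 0.532]
wrist_force: [0.0, 0.1, -0.7]
opening: 0.32
t 3.62 tcp [0.5402 0.1886 0.0079] F [ 0.   0.1 -0.7] op 0.320 q [ 0.13  0.47  1.74  0.    0.93 -1.57]
shift cm [-0.03 -0.31 -0.14] tool yaw(z) deg -172.6 y [-0.004  0.    -1.   ]
turn 0 [-1.00e-03  3.14e+00 -6.00e-03]
turn 180 [-0.004 -0.001  0.001]
```

```bash
python3 -m jog '[[[0,-1,0],[0,0,0],2],[[0,-2,0],[0,0,0],2],[[0,-3,0],[0,0,0],2],[[0,-3,0],[0,0,0],2],[[0,-3,0],[0,0,0],2],[[0,-3,0],[0,0,0],2],[[0,-3,0],[0,0,0],2],[[0,-3,0],[0,0,0],2],[[0,0,0],[0,0,0],2]]';python3 -m jog '[[[-1.5,0,0],[0,0,0],2],[[-3,0,-0.6],[0,0,0],2],[[-3,0,-0.6],[0,0,0],2],[[-3,0,-0.6],[0,0,0],2],[[-3,0,-0.6],[0,0,0],2],[[-3,0,-0.6],[0,0,0],2],[[-3,0,-0.6],[0,0,0],2],[[-3,0,-0.6],[0,0,0],2],[[-3,0,-0.6],[0,0,0],2],[[-3,0,-0.6],[0,0,0],2],[[-1.5,0,0],[0,0,0],2],[[0,0,0],[0,0,0],2]]'; python3 -c "
from h import *
plan([.64,-.15,.24],7.5);snap('wrist','w3.png')"
```

```text
time_s: 4.37
eef_pos: [0.5321, 0.1874, 0.221]
eef_rot: [0.474, -0.459, -0.523, 0.539]
wrist_force: [1.9, 0.3, -2.8]
opening: 0.322
time_s: 5.37
eef_pos: [0.616, -0.112, 0.2015]
eef_rot: [0.48, -0.449, -0.521, 0.545]
wrist_force: [-0.9, 0.7, -4.5]
opening: 0.319
t 5.37 tcp [ 0.616  -0.112   0.2015] F [-0.9  0.7 -4.5] op 0.319 q [-0.36  0.36  1.45 -0.02  1.39 -2.06]
shift cm [-4.05 -3.99 -1.65] tool yaw(z) deg -172.2 y [-0.055  0.003 -0.998]
turn 0 [ 0.017 -3.135  0.086]
turn 180 [-0.055  0.005  0.011]
```

View pics/w3.png

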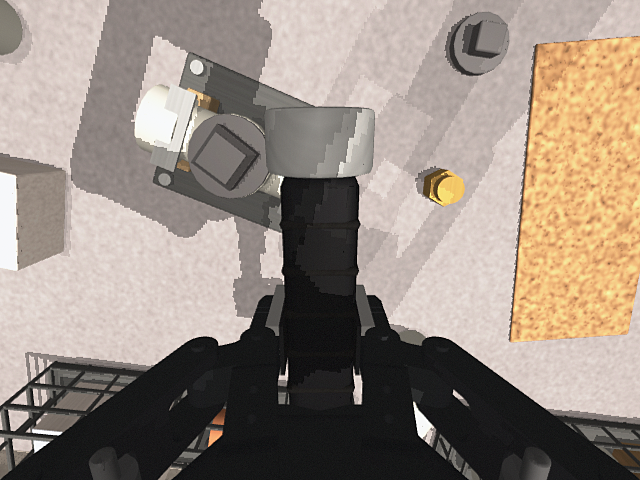

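The tee's plug is at about (226,156) in this view, not hidden by the knob. I'll enlarge it to read its corners.

```bash
python3 - <<'E'
import cv2
i=cv2.imread('pics/w3.png')[100:210,170:290]
cv2.imwrite('pics/c3.png',cv2.convertScaleAbs(cv2.resize(i,None,fx=5,fy=5,interpolation=cv2.INTER_CUBIC),alpha=1.6))
E
```

```text
(no output)
```

View pics/c3.png

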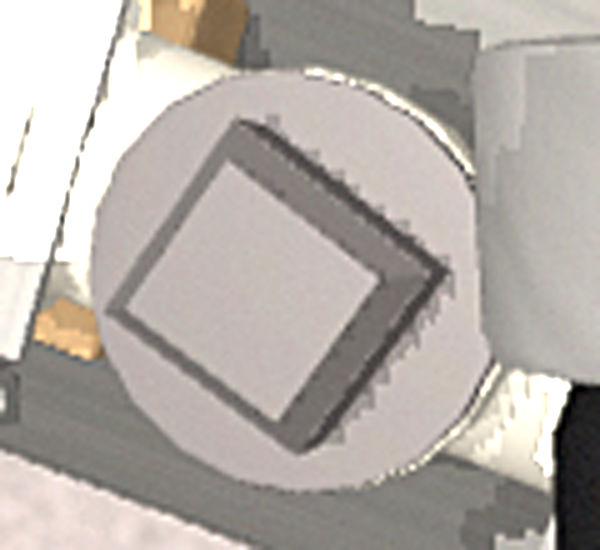

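The plug's top-face corners in the crop are (228,160), (383,278), (275,422) and (127,305). The flange circle is centred at about (293,280).

```bash
python3 - <<'E'
from h import *
d=load('wrist')
f=lambda x,y,z:pt(d,170+(x-2)/5,100+(y-2)/5,z)
c=np.array([f(x,y,.124) for x,y in((228,160),(383,278),(275,422),(127,305))]); print(c.round(4))
print('top',c.mean(0),'flange',f(293,280,.102),'depth top',pt(d,170+50,100+58))
for i in range(4):
    e=c[(i+1)%4]-c[i];print(np.linalg.norm(e),np.degrees(np.arctan2(e[1],e[0]))%90)
# knob in tool
o,x,R=tool()
for u,v in((320,107),(320,176),(320,300)): print(((pt(d,u,v)-x)@R.as_matrix()).round(4))
hp=np.array([.6555,.2055,.004]); 
C,_=cloud(load('side'));
E
```

```text
[[ 0.5446 -0.1884  0.124 ]
 [ 0.5568 -0.1674  0.124 ]
 [ 0.5776 -0.1803  0.124 ]
 [ 0.5648 -0.2006  0.124 ]]
top [ 0.5609683  -0.18417402  0.124     ] flange [ 0.56004857 -0.18463779  0.102     ] depth top [ 0.56087114 -0.18419063  0.12462175]
0.024276253807055656 59.97731431151246
0.02453171813347577 58.143709623992095
0.024003818655959807 57.77210699885653
0.023600709012951523 58.77616565791959
[-0.0004 -0.0358  0.0855]
[-0.0004 -0.0368  0.0647]
[-0.0004 -0.0325  0.0173]
```

```bash
python3 -m jog '[[[0,-0.5,0],[-0.02,0.11,0.004],2],[[0,-0.3,0],[-0.02,0.11,0.004],2],[[0,0,0],[-0.01,0.11,0],2],[[0,0,0],[0,0.11,0],2],[[0,0,0],[0,0.11,0],2],[[0,0,0],[0,0.08,0],2],[[0,0,0],[0,0,0],2]]'; python3 -c "
from h import *
plan([.4593,-.1226,.155],-31.4)"
```

```text
time_s: 6.0
eef_pos: [0.6085, -0.0996, 0.201]
eef_rot: [0.617, -0.606, -0.35, 0.36]
wrist_force: [-0.5, 0.3, -5.4]
opening: 0.319
t 6.00 tcp [ 0.6085 -0.0996  0.201 ] F [-0.5  0.3 -5.4] op 0.319 q [-0.35  0.31  1.51 -0.    1.34 -1.41]
shift cm [-9.37  4.89 11.72] tool yaw(z) deg 150.3 y [-0.02   0.006 -1.   ]
turn 0 [-0.008 -3.112  0.032]
turn 180 [-0.021  0.029 -0.005]
```

```bash
python3 -m jog '[[[-1,0,1.2],[-0.01,0.015,-0.005],2],[[-1.8,0,2.2],[-0.01,0.015,0],2],[[-1.8,0.5,2.2],[0,0,0],2],[[-1.8,0.8,2.2],[0,0,0],2],[[-1.5,0.5,2],[0,0,0],2],[[-1,0.5,1.5],[0,0,0],2],[[-0.5,0.5,0.5],[0,0,0],2],[[0,0,0],[0,0,0],2],[[0,0,0],[0,0,0],2]]'; python3 -c "
from h import *
plan([.4593,-.1226,.155],-31.4)"
```

```text
time_s: 6.75
eef_pos: [0.4476, -0.1077, 0.1671]
eef_rot: [0.615, -0.607, -0.356, 0.357]
wrist_force: [0.1, -0.9, -5.2]
opening: 0.32
t 6.75 tcp [ 0.4476 -0.1077  0.1671] F [ 0.1 -0.9 -5.2] op 0.320 q [-0.5  -0.    1.94  0.    1.21 -1.56]
shift cm [-0.73  1.19 -1.76] tool yaw(z) deg 150.5 y [-0.007  0.009 -1.   ]
turn 0 [ 0.007 -3.108  0.016]
turn 180 [-0.01   0.034  0.004]
```

```bash
python3 -m jog '[[[-0.4,0.4,-0.9],[-0.01,0.03,0.004],2],[[-0.3,0.3,-0.7],[0,0.015,0],2],[[0,0,0],[0,0,0],2],[[0,0,0],[0,0,0],2]]'; python3 -c "
from h import *
plan([.4593,-.1226,.155],-31.4);snap('side','d2.png');snap('scene','s2.png')
import cv2
a=cv2.imread('pics/d2.png')[190:370,280:480];b=cv2.imread('pics/s2.png')[140:290,170:330]
cv2.imwrite('pics/h2.png',np.vstack([cv2.resize(a,(640,300*1))if 0 else cv2.resize(a,None,fx=2,fy=2),cv2.resize(b,(400,240))]))"
```

```text
time_s: 7.08
eef_pos: [0.4615, -0.1221, 0.1604]
eef_rot: [-0.618, 0.619, 0.344, -0.342]
wrist_force: [0.5, 0.8, -5.9]
opening: 0.316
t 7.08 tcp [ 0.4615 -0.1221  0.1604] F [ 0.5  0.8 -5.9] op 0.316 q [-0.51  0.04  1.92  0.    1.18 -1.52]
shift cm [-0.16  0.54  0.17] tool yaw(z) deg 148.0 y [ 0.003 -0.001 -1.   ]
turn 0 [-1.000e-03  3.131e+00  5.000e-03]
turn 180 [ 0.003 -0.01   0.001]
```

View pics/h2.png

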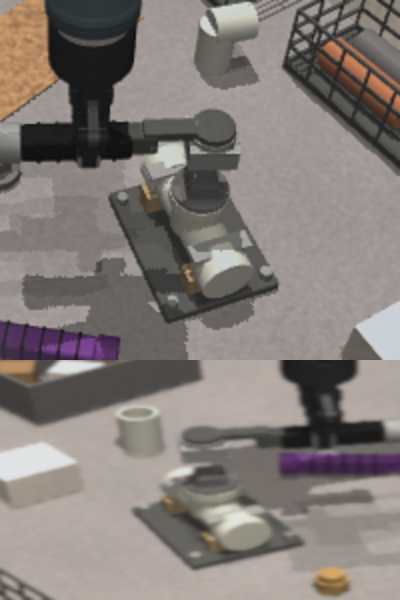

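Both views show the head hovering above the plug, handle level. The disc centre is about side px (387,253). I'll check it by depth.

```bash
python3 - <<'E'
from h import *
o,x,R=tool(); u=np.array([.8536,-.521]);
for n in('side','scene'):
    d=load(n);C,c=cloud(d)
    rel=C[:,:2]-x[:2]; a=rel@u; b=rel@np.array([.521,.8536])
    m=(a>.07)&(a<.16)&(abs(b)<.05)&(C[:,2]>.17)
    Q=np.stack([a,b,C[:,2]],1)[m]; T=Q[Q[:,2]>.196]
    print(n,m.sum(),'zmax',np.percentile(Q[:,2],[50,90,99]).round(4),'top: a',np.percentile(T[:,0],[1,99]).round(4),'b',np.percentile(T[:,1],[1,50,99]).round(4))
    print('all a max,b range',np.percentile(Q[:,0],99),np.percentile(Q[Q[:,0]>.10][:,1],[1,99]))
d=load('side'); 
for z in (.196,.2,.204): print(z,(pt(d,387,253.5,z)[:2]-x[:2])@u)
p=pt(d,387,253.5);print(p,(p[:2]-x[:2])@u)
E
```

```text
side 760 zmax [0.1945 0.1972 0.1984] top: a [0.0712 0.1383] b [-0.0219 -0.0031  0.0156]
all a max,b range 0.1431110951320618 [-0.02725461  0.0180812 ]
scene 425 zmax [0.1927 0.1979 0.1999] top: a [0.0717 0.1397] b [-0.0207  0.0013  0.0204]
all a max,b range 0.14380665395068754 [-0.02108986  0.02769927]
0.196 0.1205659247340403
0.2 0.11953997104112514
0.204 0.11851401734821011
[ 0.56140912 -0.18941583  0.19604361] 0.12055473903489633
```

```bash
python3 -m jog '[[[-0.1,0.3,0.25],[0.003,-0.01,0],2],[[0,0.5,0],[0,0,0],2],[[0,0.5,0],[0,0,0],2],[[0,0.3,0],[0,0,0],2],[[0,0,0],[0,0,0],2]]'; python3 -c "
from h import *
plan([.4585,-.1220,.106],-31.4)"
```

```text
time_s: 7.6
eef_pos: [0.4584, -0.1212, 0.1427]
eef_rot: [0.617, -0.616, -0.347, 0.346]
wrist_force: [-0.6, 0.3, -5.7]
opening: 0.316
t 7.60 tcp [ 0.4584 -0.1212  0.1427] F [-0.6  0.3 -5.7] op 0.316 q [-0.51  0.06  1.94  0.    1.15 -1.54]
shift cm [-0.07  3.67 -0.05] tool yaw(z) deg 148.7 y [ 0.     0.001 -1.   ]
turn 0 [ 2.00e-03 -3.14e+00  1.00e-03]
turn 180 [-0.001  0.002  0.001]
```

```bash
python3 -m jog '[[[-0.07,0.5,-0.05],[0,0,0],2],[[0,0.5,0],[0,0,0],2],[[0,0.5,0],[0,0,0],2],[[0,0.5,0],[0,0,0],2],[[0,0,0],[0,0,0],2]]'; python3 -c "
from h import *
plan([.4585,-.1220,.106],-31.4)"
```

```text
time_s: 8.02
eef_pos: [0.4582, -0.122, 0.1203]
eef_rot: [0.617, -0.616, -0.347, 0.347]
wrist_force: [-0.1, 0.8, -5.9]
opening: 0.322
t 8.02 tcp [ 0.4582 -0.122   0.1203] F [-0.1  0.8 -5.9] op 0.322 q [-0.51  0.09  1.95  0.    1.1  -1.54]
shift cm [ 0.01  1.43 -0.03] tool yaw(z) deg 148.7 y [-0.     0.001 -1.   ]
turn 0 [ 2.00e-03 -3.14e+00  2.00e-03]
turn 180 [-0.001  0.002  0.001]
```

```bash
python3 -m jog '[[[0,0.4,-0.03],[0,0,0],2],[[0,0.4,0],[0,0,0],2],[[0,0.3,0],[0,0,0],2],[[0,0,0],[0,0,0],2]]'; python3 -c "
from h import *
plan([.4585,-.1220,.106],-31.4)"; python3 -m jog '[[[0,0.2,0],[0,0,0],2],[[0,0.2,0],[0,0,0],2],[[0,0,0],[0,0,0],2]]'; python3 -c "
from h import *
plan([.4585,-.1220,.106],-31.4)"
```

```text
time_s: 8.35
eef_pos: [0.4585, -0.1221, 0.1079]
eef_rot: [0.617, -0.616, -0.347, 0.347]
wrist_force: [-0.1, -0.2, -4.7]
opening: 0.321
t 8.35 tcp [ 0.4585 -0.1221  0.1079] F [-0.1 -0.2 -4.7] op 0.321 q [-0.51  0.11  1.96  0.    1.07 -1.54]
shift cm [0.01 0.19 0.01] tool yaw(z) deg 148.7 y [-0.001  0.002 -1.   ]
turn 0 [ 2.00e-03 -3.14e+00  2.00e-03]
turn 180 [-0.001  0.002  0.001]
time_s: 8.6
eef_pos: [0.4591, -0.1223, 0.1046]
eef_rot: [0.616, -0.616, -0.347, 0.346]
wrist_force: [-2.6, 1.4, 0.0]
opening: 0.321
t 8.60 tcp [ 0.4591 -0.1223  0.1046] F [-2.6  1.4  0. ] op 0.321 q [-0.51  0.12  1.96  0.    1.06 -1.54]
shift cm [-0.01 -0.14  0.07] tool yaw(z) deg 148.7 y [ 0.     0.001 -1.   ]
turn 0 [ 2.000e-03 -3.139e+00  0.000e+00]
turn 180 [-0.     0.002  0.001]
```

```bash
cat >> h.py <<'E'
AX=np.array([.5605,-.1843])
def arc():
    o,x,R=tool(); M=R.as_matrix(); r=x[:2]-AX; b=np.arctan2(r[1],r[0]); yaw=np.arctan2(M[1,2],M[0,2]); F=o['wrist_force']
    th=np.array([np.sin(b),-np.cos(b)]) # clockwise tangent
    print('t %.2f bearing %.3f yaw %.3f (W turned cw %.3f) rad %.4f z %.4f | Ft %.1f Fr %.1f Fz %.1f Tz %.2f T'%(o['time_s'],b,yaw,np.radians(148.7)-yaw,np.linalg.norm(r),x[2],F[:2]@th,F[:2]@r/np.linalg.norm(r),F[2],o['torque'][2]),o['torque'].round(2),'y',M[:,1].round(3))
E
python3 -c "from h import *;arc()"
python3 -m jog '[[[0.25,0,0],[0,0.02,0],2],[[0.35,0,-0.01],[0,0.03,0],2],[[0.35,0,-0.01],[0,0.03,0],2],[[0.35,0,-0.01],[0,0.03,0],2],[[0,0,0],[0,0,0],2]]' >/dev/null; python3 -c "from h import *;arc()"
```

```text
t 8.60 bearing 2.593 yaw 2.596 (W turned cw -0.000) rad 0.1188 z 0.1046 | Ft -0.1 Fr 3.0 Fz 0.0 Tz -0.01 T [ 0.05  0.2  -0.01] y [ 0.     0.001 -1.   ]
t 9.02 bearing 2.486 yaw 2.480 (W turned cw 0.115) rad 0.1190 z 0.1050 | Ft -1.1 Fr 0.5 Fz -3.1 Tz -0.03 T [-0.    0.19 -0.03] y [-0.001  0.    -1.   ]
```

```bash
python3 -m jog '[[[0.35,0.02,-0.01],[0,0.03,0],2],[[0.35,0.02,-0.01],[0,0.03,0],2],[[0.35,0.02,-0.01],[0,0.03,0],2],[[0.35,0,-0.01],[0,0.03,0],2],[[0.35,0,-0.01],[0,0.03,0],2],[[0.35,0,-0.01],[0,0.03,0],2],[[0,0,0],[0,0,0],2]]' >/dev/null; python3 -c "from h import *;arc()"
```

```text
t 9.60 bearing 2.308 yaw 2.302 (W turned cw 0.293) rad 0.1192 z 0.1051 | Ft -0.9 Fr 0.6 Fz -4.9 Tz -0.05 T [-0.03  0.29 -0.05] y [-0.002 -0.    -1.   ]
```

```bash
python3 -m jog '[[[0.3,0.03,-0.01],[0,0.027,0],2],[[0.3,0.03,-0.01],[0,0.027,0],2],[[0.3,0.02,-0.01],[0,0.027,0],2],[[0,0,0],[0,0,0],2]]' >/dev/null; python3 -c "from h import *;arc()"; python3 -m jog '[[[0.3,0.02,-0.02],[0,0.027,0],2],[[0.2,0.02,-0.02],[0,0.018,0],2],[[0,0,0],[0,0,0],2]]' >/dev/null; python3 -c "from h import *;arc()"
```

```text
t 9.93 bearing 2.232 yaw 2.227 (W turned cw 0.369) rad 0.1192 z 0.1050 | Ft -1.6 Fr 1.7 Fz -3.4 Tz -0.03 T [ 0.08  0.26 -0.03] y [-0.002 -0.    -1.   ]
t 10.18 bearing 2.192 yaw 2.186 (W turned cw 0.409) rad 0.1192 z 0.1049 | Ft -1.1 Fr 2.4 Fz -2.7 Tz 0.05 T [0.12 0.21 0.05] y [-0.002  0.    -1.   ]
```

```bash
python3 -m jog '[[[0.2,0.02,-0.02],[0,0.02,0],2],[[0,0,0],[0,0,0],2]]' >/dev/null; python3 -c "from h import *;arc()"; python3 -m jog '[[[0.2,0.02,-0.02],[0,0.02,0],2],[[0,0,0],[0,0,0],2]]' >/dev/null; python3 -c "from h import *;arc()"
```

```text
t 10.35 bearing 2.174 yaw 2.167 (W turned cw 0.428) rad 0.1192 z 0.1049 | Ft 0.0 Fr 3.1 Fz -1.8 Tz 0.11 T [0.23 0.1  0.11] y [-0.002  0.001 -1.   ]
t 10.52 bearing 2.153 yaw 2.146 (W turned cw 0.449) rad 0.1192 z 0.1048 | Ft 0.6 Fr 3.4 Fz -1.8 Tz 0.15 T [0.3  0.17 0.15] y [-0.002  0.001 -1.   ]
```

```bash
cat >> h.py <<'E'
_arc=arc
def arc():
    _arc(); o,x,R=tool(); r=x-np.array([*AX,x[2]]); print('   Maxis %.2f'%(o['torque'][2]+np.cross(r,o['wrist_force'])[2]))
E
for i in 1; do python3 -m jog '[[[0.24,0,-0.02],[0,0.02,0],2],[[0.0,0,0],[0,0,0],2]]' >/dev/null; python3 -c "from h import *;arc()"; done; python3 -m jog '[[[0.24,0,-0.02],[0,0.02,0],2],[[0,0,0],[0,0,0],2]]' >/dev/null; python3 -c "from h import *;arc()"
```

```text
t 10.68 bearing 2.132 yaw 2.125 (W turned cw 0.470) rad 0.1191 z 0.1049 | Ft -0.8 Fr 3.3 Fz -0.9 Tz 0.07 T [0.31 0.17 0.07] y [-0.002  0.002 -1.   ]
   Maxis 0.17
t 10.85 bearing 2.110 yaw 2.104 (W turned cw 0.491) rad 0.1191 z 0.1049 | Ft -0.4 Fr 3.4 Fz -0.8 Tz 0.08 T [0.32 0.15 0.08] y [-0.002  0.002 -1.   ]
   Maxis 0.13
```

```bash
python3 -m jog '[[[0.26,0,-0.02],[0,0.024,0],2],[[0.0,0,0],[0,0,0],2]]' >/dev/null; python3 -c "from h import *;arc()"; python3 -m jog '[[[0.26,0,-0.02],[0,0.024,0],2],[[0,0,0],[0,0,0],2]]' >/dev/null; python3 -c "from h import *;arc()"
```

```text
t 11.02 bearing 2.085 yaw 2.079 (W turned cw 0.516) rad 0.1191 z 0.1049 | Ft -0.6 Fr 3.1 Fz -2.1 Tz 0.12 T [0.36 0.14 0.12] y [-0.002  0.002 -1.   ]
   Maxis 0.19
t 11.18 bearing 2.061 yaw 2.055 (W turned cw 0.540) rad 0.1191 z 0.1049 | Ft -0.5 Fr 3.7 Fz -0.9 Tz 0.10 T [0.34 0.11 0.1 ] y [-0.002  0.003 -1.   ]
   Maxis 0.16
```

```bash
python3 -m jog '[[[0.26,0,-0.02],[0,0.024,0],2],[[0.0,0,0],[0,0,0],2]]' >/dev/null; python3 -c "from h import *;arc()"; python3 -m jog '[[[0.26,0,-0.02],[0,0.024,0],2],[[0,0,0],[0,0,0],2]]' >/dev/null; python3 -c "from h import *;arc()"
```

```text
t 11.35 bearing 2.038 yaw 2.032 (W turned cw 0.564) rad 0.1191 z 0.1049 | Ft -0.5 Fr 3.6 Fz -1.5 Tz 0.11 T [0.34 0.14 0.11] y [-0.001  0.003 -1.   ]
   Maxis 0.17
t 11.52 bearing 2.014 yaw 2.009 (W turned cw 0.587) rad 0.1191 z 0.1050 | Ft 0.1 Fr 4.8 Fz -0.8 Tz 0.13 T [0.39 0.1  0.13] y [-0.001  0.003 -1.   ]
   Maxis 0.11
```

```bash
python3 -m jog '[[[0.27,0,0],[0,0.024,0],2],[[0.0,0,0],[0,0,0],2]]' >/dev/null; python3 -c "from h import *;arc()"; python3 -m jog '[[[0.27,0,0],[0,0.024,0],2],[[0,0,0],[0,0,0],2]]' >/dev/null; python3 -c "from h import *;arc()"
```

```text
t 11.68 bearing 1.992 yaw 1.986 (W turned cw 0.610) rad 0.1191 z 0.1049 | Ft 0.6 Fr 4.4 Fz -0.4 Tz 0.13 T [0.43 0.03 0.13] y [-0.001  0.003 -1.   ]
   Maxis 0.06
t 11.85 bearing 1.969 yaw 1.964 (W turned cw 0.632) rad 0.1191 z 0.1049 | Ft -0.0 Fr 4.2 Fz -1.2 Tz 0.11 T [0.46 0.04 0.11] y [-0.001  0.003 -1.   ]
   Maxis 0.11
```

```bash
python3 -m jog '[[[0.27,0,0],[0,0.024,0],2],[[0.0,0,0],[0,0,0],2]]' >/dev/null; python3 -c "from h import *;arc()"; python3 -m jog '[[[0.27,0,-0.01],[0,0.024,0],2],[[0,0,0],[0,0,0],2]]' >/dev/null; python3 -c "from h import *;arc()"
```

```text
t 12.02 bearing 1.948 yaw 1.942 (W turned cw 0.653) rad 0.1191 z 0.1049 | Ft -0.0 Fr 4.7 Fz -0.9 Tz 0.16 T [ 0.46 -0.02  0.16] y [-0.001  0.003 -1.   ]
   Maxis 0.16
t 12.18 bearing 1.927 yaw 1.921 (W turned cw 0.674) rad 0.1191 z 0.1049 | Ft 1.3 Fr 4.9 Fz -0.9 Tz 0.15 T [0.42 0.01 0.15] y [-0.001  0.003 -1.   ]
   Maxis -0.00
```

```bash
python3 -m jog '[[[0.27,0,0],[0,0.024,0],2],[[0.0,0,0],[0,0,0],2]]' >/dev/null; python3 -c "from h import *;arc()"; python3 -m jog '[[[0.27,0,0],[0,0.024,0],2],[[0,0,0],[0,0,0],2]]' >/dev/null; python3 -c "from h import *;arc()"
```

```text
t 12.35 bearing 1.906 yaw 1.900 (W turned cw 0.695) rad 0.1191 z 0.1049 | Ft -0.3 Fr 4.6 Fz -1.1 Tz 0.14 T [ 0.51 -0.01  0.14] y [-0.001  0.003 -1.   ]
   Maxis 0.18
t 12.52 bearing 1.885 yaw 1.879 (W turned cw 0.716) rad 0.1191 z 0.1049 | Ft -0.0 Fr 4.3 Fz -1.9 Tz 0.18 T [0.53 0.01 0.18] y [-0.001  0.003 -1.   ]
   Maxis 0.18
```

```bash
python3 -m jog '[[[0.27,0,0],[0,0.024,0],2],[[0.0,0,0],[0,0,0],2]]' >/dev/null; python3 -c "from h import *;arc()"; python3 -m jog '[[[0.27,0,-0.01],[0,0.024,0],2],[[0,0,0],[0,0,0],2]]' >/dev/null; python3 -c "from h import *;arc()"
```

```text
t 12.68 bearing 1.864 yaw 1.858 (W turned cw 0.737) rad 0.1191 z 0.1049 | Ft 0.3 Fr 3.9 Fz -2.8 Tz 0.17 T [ 0.57 -0.05  0.17] y [-0.     0.003 -1.   ]
   Maxis 0.13
t 12.85 bearing 1.842 yaw 1.837 (W turned cw 0.758) rad 0.1191 z 0.1049 | Ft 1.0 Fr 5.0 Fz -2.0 Tz 0.20 T [ 0.46 -0.07  0.2 ] y [-0.     0.003 -1.   ]
   Maxis 0.08
```

```bash
python3 -m jog '[[[0.27,0,0],[0,0.024,0],2],[[0.0,0,0],[0,0,0],2]]' >/dev/null; python3 -c "from h import *;arc()"; python3 -m jog '[[[0.27,0,0],[0,0.024,0],2],[[0,0,0],[0,0,0],2]]' >/dev/null; python3 -c "from h import *;arc()"
```

```text
t 13.02 bearing 1.821 yaw 1.816 (W turned cw 0.779) rad 0.1191 z 0.1049 | Ft 0.2 Fr 3.9 Fz -2.3 Tz 0.17 T [ 0.55 -0.09  0.17] y [-0.     0.003 -1.   ]
   Maxis 0.14
t 13.18 bearing 1.800 yaw 1.795 (W turned cw 0.800) rad 0.1191 z 0.1049 | Ft 0.9 Fr 4.8 Fz -1.4 Tz 0.16 T [ 0.54 -0.07  0.16] y [ 0.     0.003 -1.   ]
   Maxis 0.05
```

```bash
python3 -m jog '[[[0.27,0,0],[0,0.024,0],2],[[0.0,0,0],[0,0,0],2]]' >/dev/null; python3 -c "from h import *;arc()"; python3 -m jog '[[[0.27,0,-0.01],[0,0.024,0],2],[[0,0,0],[0,0,0],2]]' >/dev/null; python3 -c "from h import *;arc()"
```

```text
t 13.35 bearing 1.779 yaw 1.774 (W turned cw 0.821) rad 0.1191 z 0.1049 | Ft 1.1 Fr 5.1 Fz -0.8 Tz 0.16 T [ 0.54 -0.06  0.16] y [ 0.     0.003 -1.   ]
   Maxis 0.03
t 13.52 bearing 1.759 yaw 1.753 (W turned cw 0.842) rad 0.1191 z 0.1049 | Ft 0.0 Fr 4.5 Fz 0.3 Tz 0.28 T [0.54 0.02 0.28] y [ 0.     0.003 -1.   ]
   Maxis 0.28
```

```bash
python3 -m jog '[[[0.24,0,0],[0,0.02,0],2],[[0.0,0,0],[0,0,0],2]]' >/dev/null; python3 -c "from h import *;arc()"
```

```text
t 13.68 bearing 1.744 yaw 1.735 (W turned cw 0.860) rad 0.1191 z 0.1048 | Ft -0.7 Fr 4.9 Fz 0.8 Tz 0.69 T [ 0.42 -0.01  0.69] y [-0.001  0.002 -1.   ]
   Maxis 0.77
```

```bash
python3 -m jog '[[[0.24,0,0],[0,0.02,0],2],[[0.0,0,0],[0,0,0],2]]' >/dev/null; python3 -c "from h import *;arc()"
```

```text
t 13.85 bearing 1.730 yaw 1.717 (W turned cw 0.878) rad 0.1191 z 0.1047 | Ft -1.6 Fr 4.8 Fz -1.3 Tz 1.15 T [0.45 0.29 1.15] y [-0.003  0.001 -1.   ]
   Maxis 1.34
```

```bash
python3 -m jog '[[[0.24,0,0],[0,0.018,0],2],[[0.0,0,0],[0,0,0],2]]' >/dev/null; python3 -c "from h import *;arc()"
```

```text
t 14.02 bearing 1.710 yaw 1.700 (W turned cw 0.895) rad 0.1191 z 0.1047 | Ft -1.8 Fr 3.9 Fz -0.8 Tz 0.88 T [0.52 0.27 0.88] y [-0.004  0.001 -1.   ]
   Maxis 1.10
```

```bash
python3 -m jog '[[[0.24,0,0],[0,0.02,0],2],[[0.0,0,0],[0,0,0],2]]' >/dev/null; python3 -c "from h import *;arc()"
```

```text
t 14.18 bearing 1.686 yaw 1.679 (W turned cw 0.917) rad 0.1191 z 0.1048 | Ft -1.7 Fr 4.3 Fz -0.7 Tz 0.72 T [0.55 0.21 0.72] y [-0.003  0.    -1.   ]
   Maxis 0.92
```

```bash
python3 -m jog '[[[0.2,0,0],[0,0.016,0],2],[[0.0,0,0],[0,0,0],2]]' >/dev/null; python3 -c "from h import *;arc()"
```

```text
t 14.35 bearing 1.667 yaw 1.660 (W turned cw 0.935) rad 0.1191 z 0.1047 | Ft -2.1 Fr 3.8 Fz -1.4 Tz 0.56 T [0.54 0.17 0.56] y [-0.003  0.001 -1.   ]
   Maxis 0.81
```

```bash
python3 -m jog '[[[-0.3,0,0],[0,-0.025,0],2],[[-0.3,0,0],[0,-0.025,0],2],[[-0.3,0,0],[0,-0.025,0],2],[[-0.3,0,0],[0,-0.025,0],2],[[-0.3,0,0],[0,-0.025,0],2],[[-0.3,0,0],[0,-0.025,0],2],[[-0.3,0,0],[0,-0.025,0],2],[[0.0,0,0],[0,0,0],2]]' >/dev/null; python3 -c "from h import *;arc()"
```

```text
t 15.02 bearing 1.836 yaw 1.836 (W turned cw 0.760) rad 0.1180 z 0.1048 | Ft 1.1 Fr 5.1 Fz -2.8 Tz 0.16 T [ 0.8  -0.06  0.16] y [ 0.001  0.001 -1.   ]
   Maxis 0.03
```

```bash
python3 -m jog '[[[-0.15,0,0.1],[0,-0.012,0],2],[[0,-0.3,0.05],[0,0,0],2],[[0,-0.5,0],[0,0,0],2],[[0,-0.5,0],[0,0,0],2],[[0,0,0],[0,0,0],2]]' >/dev/null; python3 -c "from h import *;arc()"
```

```text
t 15.43 bearing 1.856 yaw 1.842 (W turned cw 0.753) rad 0.1179 z 0.1178 | Ft 1.3 Fr 2.1 Fz -5.0 Tz 0.03 T [0.4  0.02 0.03] y [-0. -0. -1.]
   Maxis -0.12
```

Lifting freely.

```bash
python3 -m jog '[[[0,-0.5,0],[0,0,0],2],[[0,-0.8,0],[0,0,0],2],[[0,-1,0],[0,0,0],2],[[0,-2,0],[0,0,0],2],[[0,-2,0],[0,0,0],2],[[0,-1,0],[0,0,0],2],[[0,-1,0],[0,0,0],2],[[0,0,0],[0,0,0],2]]' >/dev/null; python3 -c "
from h import *;arc();plan([.5417,.1885,.2],8);d=snap('side','d3.png')
import cv2;cv2.imwrite('pics/d3c.png',cv2.resize(d['frame'][180:360,240:480,::-1],None,fx=3,fy=3))"
```

```text
t 16.10 bearing 1.861 yaw 1.841 (W turned cw 0.755) rad 0.1175 z 0.2085 | Ft 1.3 Fr -0.0 Fz -4.8 Tz -0.00 T [ 0.1 -0.  -0. ] y [-0.    -0.002 -1.   ]
   Maxis -0.16
t 16.10 tcp [ 0.5269 -0.0717  0.2085] F [ 1.3  0.3 -4.8] op 0.317 q [-0.36  0.11  1.74 -0.    1.3  -0.63]
shift cm [ 8.36  0.8  24.69] tool yaw(z) deg 105.5 y [-0.    -0.002 -1.   ]
turn 0 [2.000e-03 1.701e+00 1.000e-03]
turn 180 [ 1.000e-03 -1.441e+00 -2.000e-03]
```

View pics/d3c.png

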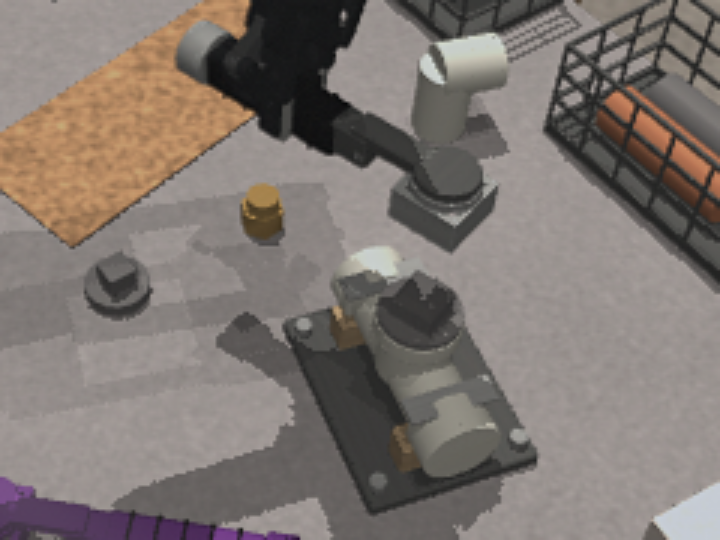

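The plug has visibly turned, the handle looks back in line, and the bystanders are unmoved. Next I turn the wrench back to the mat direction and carry it there.

```bash
python3 -m jog '[[[0,0,0],[0,-0.11,0],2],[[0,0,0],[0,-0.12,0],2],[[0,0,0],[0,-0.12,0],2],[[0,0,0],[0,-0.12,0],2],[[0,0,0],[0,-0.12,0],2],[[0,0,0],[0,-0.12,0],2],[[0,0,0],[0,-0.12,0],2],[[0,0,0],[0,-0.12,0],2],[[0,0,0],[0,-0.12,0],2],[[0,0,0],[0,-0.12,0],2],[[0,0,0],[0,-0.12,0],2],[[0,0,0],[0,-0.12,0],2]]' >/dev/null;  python3 -m jog '[[[0,0,0],[0,-0.05,0],2],[[0,0,0],[0,0,0],2]]' >/dev/null; python3 -c "
from h import *;plan([.5417,.184,.14],9)"
```

```text
t 17.32 tcp [ 0.5153 -0.0689  0.1892] F [-0.3  0.2 -5.7] op 0.318 q [-0.36  0.12  1.76 -0.    1.29 -2.17]
shift cm [23.84  5.01 -8.78] tool yaw(z) deg -166.1 y [-0.031  0.007 -0.999]
turn 0 [ 0.02  -3.056  0.045]
turn 180 [-0.03   0.086  0.013]
```

```bash
python3 -m jog '[[[1.5,0,-0.5],[-0.03,0.04,0.013],2],[[2.5,0,-0.9],[0,0.03,0],2],[[3,0,-1.1],[0,0,0],2],[[3,0,-1.1],[0,0,0],2],[[3,0.5,-1.1],[0,0,0],2],[[3,0.8,-1.1],[0,0,0],2],[[2.5,0.8,-0.9],[0,0,0],2],[[2,0.8,-0.7],[0,0,0],2],[[1,0.5,-0.4],[0,0,0],2],[[0.5,0,-0.2],[0,0,0],2],[[0,0,0],[0,0,0],2]]' >/dev/null;  python3 -c "
from h import *;plan([.5417,.184,.0085],9)"
```

```text
t 18.23 tcp [0.5529 0.1693 0.1435] F [-0.6 -0.1 -4.7] op 0.315 q [ 0.09  0.29  1.66 -0.    1.2  -1.62]
shift cm [ 1.62 13.51  0.72] tool yaw(z) deg -171.8 y [-0.013 -0.002 -1.   ]
turn 0 [-0.     3.127 -0.021]
turn 180 [-0.013 -0.014  0.   ]
```

```bash
python3 -m jog '[[[0.8,1,0.3],[-0.013,-0.01,0],2],[[0.6,2,0.2],[0,0,0],2],[[0.2,2.5,0],[0,0,0],2],[[0,2.5,0],[0,0,0],2],[[0,1.5,0],[0,0,0],2],[[0,0.8,0],[0,0,0],2],[[0,0,0],[0,0,0],2],[[0,0,0],[0,0,0],2]]' >/dev/null;  python3 -c "
from h import *;plan([.5417,.184,.0085],9)"
```

```text
t 18.90 tcp [0.5489 0.1756 0.0405] F [ 0.6  0.3 -4.9] op 0.318 q [ 0.11  0.42  1.73 -0.01  0.99 -1.6 ]
shift cm [0.94 3.19 0.61] tool yaw(z) deg -171.9 y [ 0.005 -0.004 -1.   ]
turn 0 [0.007 3.126 0.007]
turn 180 [ 0.004 -0.015 -0.005]
```

```bash
python3 -m jog '[[[0.6,0.5,0.3],[0.004,-0.01,-0.005],2],[[0.3,0.7,0.2],[0,0,0],2],[[0,0.7,0],[0,0,0],2],[[0,0.5,0],[0,0,0],2],[[0,0.3,0],[0,0,0],2],[[0,0,0],[0,0,0],2]]' >/dev/null;  python3 -c "
from h import *;plan([.5417,.184,.0085],9)"
```

```text
t 19.40 tcp [0.546  0.1842 0.0158] F [-1.4 -0.6 -5.3] op 0.322 q [ 0.12  0.46  1.74  0.    0.94 -1.6 ]
shift cm [0.05 0.72 0.43] tool yaw(z) deg -171.3 y [ 0.008  0.002 -1.   ]
turn 0 [-1.000e-03  3.136e+00  1.300e-02]
turn 180 [ 0.008 -0.006  0.   ]
```

```bash
python3 -m jog '[[[0,0.3,0.1],[0.008,0,0],2],[[0,0.3,0],[0.003,0,0],2],[[0,0,0],[0,0,0],2]]' >/dev/null;  python3 -c "
from h import *;plan([.5417,.184,.0085],9)"; python3 -m jog '[[[0,0.15,0],[0,0,0],2],[[0,0,0],[0,0,0],2]]' >/dev/null;  python3 -c "
from h import *;plan([.5417,.184,.0085],9)"
```

```text
t 19.65 tcp [0.5452 0.1842 0.0094] F [-0.3 -0.8 -5.6] op 0.314 q [ 0.12  0.48  1.73  0.    0.94 -1.6 ]
shift cm [0.03 0.09 0.35] tool yaw(z) deg -171.3 y [-0.003 -0.    -1.   ]
turn 0 [-1.000e-03  3.136e+00 -5.000e-03]
turn 180 [-0.003 -0.005  0.   ]
t 19.82 tcp [0.5457 0.1843 0.0082] F [-0.6 -0.3 -3.5] op 0.320 q [ 0.12  0.48  1.73  0.    0.94 -1.6 ]
shift cm [ 0.03 -0.03  0.4 ] tool yaw(z) deg -171.3 y [-0.003 -0.    -1.   ]
turn 0 [-1.000e-03  3.136e+00 -5.000e-03]
turn 180 [-0.003 -0.005  0.   ]
```

Contact begins. A little lower, then I open and retreat.

```bash
python3 -m jog '[[[0,0.1,0],[0,0,0],2],[[0,0,0],[0,0,0],2],[[0,0,0],[0,0,0],4],[[0,0,0],[0,0,0],6],[[0,0,0],[0,0,0],6],[[0,0,0],[0,0,0],6]]';python3 -m jog '[[[0,-0.5,0],[0,0,0],6],[[0,-1,0],[0,0,0],6],[[0,-2,0],[0,0,0],6],[[0,-3,0],[0,0,0],6],[[0,-3,0],[0,0,0],6],[[0,-3,0],[0,0,0],6],[[0,-2,0],[0,0,0],6],[[0,0,0],[0,0,0],6],[[0,0,0],[0,0,0],6],[[0,0,0],[0,0,0],6]]'; python3 -c "
from h import *;snap('wrist','w4.png');snap('side','d4.png')"
```

```text
time_s: 20.32
eef_pos: [0.5494, 0.1847, 0.0108]
eef_rot: [-0.46, 0.462, 0.538, -0.535]
wrist_force: [0.2, -0.8, -0.8]
opening: 0.702
time_s: 21.15
eef_pos: [0.5498, 0.1846, 0.1694]
eef_rot: [-0.458, 0.463, 0.539, -0.533]
wrist_force: [0.2, -0.5, -0.7]
opening: 0.698
```

View pics/w4.png

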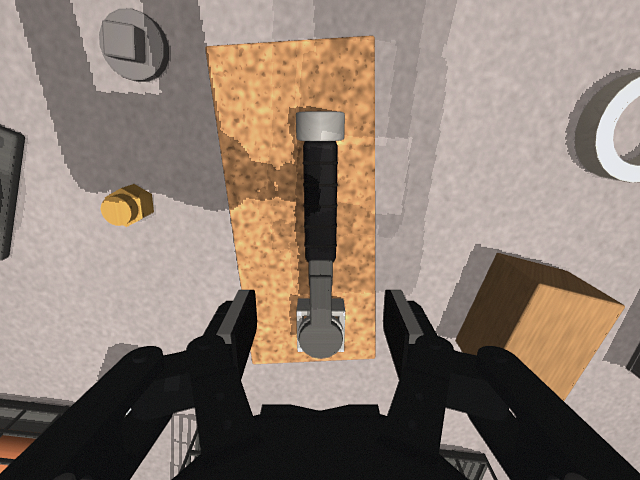

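View pics/d4.png

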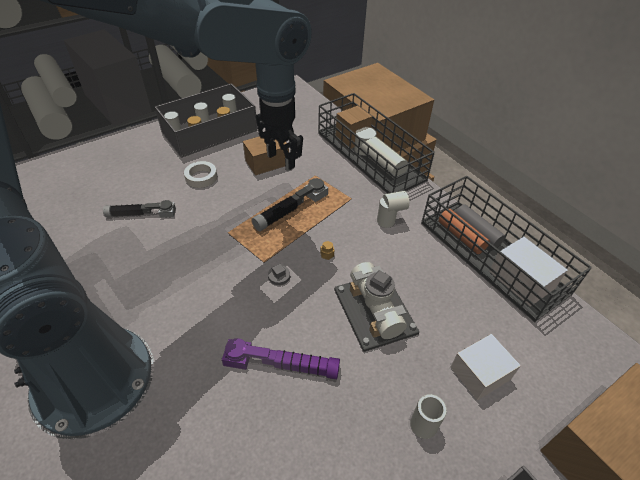

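The wrench lies on the mat in line (head (320,336), knob (320,112)), well inside the mat's edges. The fingers are clear and the bystanders look unmoved.

```bash
python3 - <<'E'
from h import *
d=load('wrist')
for u,v in((320,336),(320,200),(320,122)): print(pt(d,u,v).round(3))
R=Ro.from_euler('z',-11.7,degrees=True)
h=pt(d,320,336); print('mat frame',R.apply(h-[.567,.172,0]).round(3))
o=ctrl.get_obs();print(o['time_s'],o['dq'].round(3))
print(ctrl.hand_in())
E
```

```text
[0.66  0.202 0.045]
[0.53  0.183 0.04 ]
[0.469 0.173 0.045]
mat frame [0.097 0.011 0.045]
21.25 [-0.001  0.017  0.012  0.001  0.003 -0.001]
the job is handed in; nothing more can be done
None
```

I tightened the plug with the click wrench, laid the wrench back on the cork mat and handed the job in at 21.3 s. No verdict was reported.

- **Seating:** The socket went down over the plug until it made contact at about the expected height, roughly 1.5 mm below my estimate.
- **Turn and click:** I turned it clockwise about 0.84 rad under light drag. The resisting moment then rose to about 1.34 N m and fell to 1.10, 0.92 and 0.81 N m over the next three small steps. I stopped there, with the handle bent about 0.06 rad. That bend is worked out from the motion and the moment; I did not see it directly.
- **Release:** I eased the handle back about 0.17 rad, within the socket's play, and lifted the wrench off freely. The side picture shows the plug visibly turned. I did not measure its final angle.
- **Final state:** The wrench lies level on the mat, with the head and knob tops at 45 mm and the grip top at 40 mm. The handle looks in line, and the socket's axis is at about (0.097, 0.011) m in the mat's frame. The gripper is open and about 16 cm above the wrench, and by eye the bystanders have not moved.

No check failed. The main disagreements were about 9 mm in the first camera estimate of the wrench's length, which I corrected before fitting, and a sideways force of up to 5 N during the turn.

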